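# Empty finjan on the kitchen scale, then tare

## Task

Get the scale ready for weighing out coffee: gently set the empty white finjan cup upright on the middle of the scale's round steel platter and let go of it, then press the orange tare key fully down and let it come back up. Leave the two finjans that hold dates where they stand, and do not press the key before the empty cup stands on the platter.

Things in the scene. Friction and masses are not known exactly. Their poses are not given: they have to be found in the camera images.
- finjan_mid (a point): the centre, half-way up (28 mm above its underside), of the empty white ceramic finjan: a loose handleless round cup, 56 mm tall, 58 mm across at the rim, 54 mm across 18 mm above its underside and 42 mm at the foot, nearly straight-sided from 18 mm up, wall 3 mm, about 90 g. Its z axis is the cup's axis and points up when it stands upright. It stands on the shelf (z = 0) in one of three places, about 11 cm or more from the other cups
- dates_a_mid (a point): the centre, half-way up, of a finjan of the same shape and size with three brown dates standing in it, up to 16 mm above its rim; a bystander
- dates_b_mid (a point): the same for the second finjan with three dates in it; a bystander
- platter (a point): the centre of the upper face of the scale's flat round steel platter, 136 mm across, 32 mm above the shelf. The black kitchen scale (230 x 150 mm, body 26 mm high) is fixed to the shelf; the point's x axis runs along its length, from the panel with display and key to the platter, y across it to the left, z up
- tare_top (a point): the centre of the top of the orange round tare key, 28 mm across, its top 35 mm above the shelf and 9 mm above the scale's panel; it lies 115 mm from the platter's centre along the platter's -x and 35 mm along its -y. It is pressed straight down and moves with the key
- tare (a joint): travel of the tare key in m: 0 up, 0.005 fully down; its spring starts at about 2 N, needs about 5 N fully down and brings it back up
Not all that is in view belongs to the job. Leave any blue or pink look-alike of the part that bears finjan_mid alone.

How it is judged (in metres and radians):
On the way, in this order (a step that is already met when the one before it is completed fails the run):
1. the empty finjan stands upright in the middle of the platter, let go (horizontal distance between finjan_mid and platter below 0.02 m and z of finjan_mid in the frame of platter between 0.022 and 0.034 m and angle between finjan_mid's own z axis and vertical below 0.17 rad and contact force between the fingers and finjan below 0.05 N), for 0.2 s.
2. the tare key is pressed down with the finjan on the platter (value of joint tare above 0.004 m and horizontal distance between finjan_mid and platter below 0.02 m), for 0.05 s.
At the end, for the whole second after the job is handed in: The empty finjan stands upright (within 10 degrees) and at rest on the platter, its axis within 20 mm of the platter's centre, and the tare key is up again (within 1.5 mm) (horizontal distance between finjan_mid and platter below 0.02 m and z of finjan_mid in the frame of platter between 0.022 and 0.034 m and angle between finjan_mid's own z axis and vertical below 0.17 rad and linear speed of finjan below 0.03 m/s and value of joint tare below 0.0015 m); the robot touches nothing.
It fails at once if the tare key is pressed while the empty finjan is not on the platter (value of joint tare above 0.003 m and (horizontal distance between finjan_mid and platter above 0.03 m or z of finjan_mid in the frame of platter above 0.04 m)).
It fails at once if the empty finjan is dropped (falls freely from more than about 15 mm) (linear speed of finjan above 0.55 m/s and contact force between the fingers and finjan below 0.01 N).
It fails at once if a finjan with dates is moved more than 30 mm or tipped over (distance of any of dates_a_mid, dates_b_mid from where it was at the start of the episode above 0.03 m or angle between any of dates_a_mid, dates_b_mid's own z axis and vertical above 0.5 rad).
It also fails if it takes over 45 s, if anything falls off the work surface, if the arm or the gripper's body presses on something with over 40 N, if the wrist force passes 120 N, or if a joint passes its speed limit or range.

## Robot

A 6-joint arm with a two-finger parallel gripper is mounted at the origin on the work surface. World frame = base frame: x ahead of the robot, y to its left, z up, the work surface at z = 0. Lengths are in mm, angles in rad, forces in N, time in s.
With the tool pointing down it reaches from about 350 to 775 mm from the base axis. Payload 7.3 kg.
Tool frame: the origin (TCP) lies on the centre line of the jaws, within the pads' length; the fingertips stand 11 mm ahead of it and the grasp point (between the pads) lies 8 mm behind it; z points along the fingers, y is the line along which they close (so a half turn about z gives the same grasp; the last joint's range is limited). The gripper opens to 92 mm and grips with 3 to 60 N. Pads are 19 mm wide; open, the fingers measure 130 mm over their backs; the gripper's body (75 mm by 190 mm) begins 47 mm behind the grasp point.
Start: joints at [-1.321, 0.342, 1.524, -0, 1.275, -0.146], TCP at [202.435, -484.421, 237.741] pointing down, gripper open.
Joint ranges: [-2.53, 2.53], [-0.77, 2.02], [0.04, 2.7], [-1, 4.14], [0.28, 2.66], [-3.11, 3.11]. Speed limits (rad/s): [2.57, 2.57, 3.14, 3.14, 3.14, 3.14].

## Interface

Orientations are given as [roll, pitch, yaw] about the fixed x, y, z axes, in that order (R = Rz(yaw) Ry(pitch) Rx(roll)).
In Python, from plant import bot gives the robot as it stands.
- The arm moves only by the tool step_arm, never from a script. Its argument "deltas" is a list of rows, each a list of 5 numbers: the opening, from 0 (shut) to 1 (fully open), then the shift along the tool's x, y, z each as a share of 0.5 m, from -1 to 1, then the turn about the tool's z as a share of pi/2 rad, from -1 to 1. In form: [[claw, x, y, z, turn], ...]. A call has 1 to 8 rows; each row shifts and turns the commanded pose from where the row before left it, along the tool's axes as they then stand; what a row does not reach is not made up. A row lasts 1/10 s, in which the tool goes at most 50 mm and 8.59 degrees, less where a joint would pass 70% of its speed; a pose out of reach is approached as far as the arm can. A call with a number of a shift or a turn outside -1 to 1 is refused whole. A call with a gripper value outside its range is refused whole. The fingers move at their own pace and stop on an object; the grip force is fixed at half the most. Time passes only in rows, so rows that do not move let the fingers close. It gives the time, the measured TCP pose, the force, the opening and the grip force at its end, in the units of the state.
- bot.get_obs(): the state, without advancing time (a new reading comes with each control period).
- bot.capture(name): name is "scene" or "side" or "wrist"; returns (picture, depth): 384x512x3 uint8, red, green, blue; 384x512 float32, mm along the optical axis (not along the pixel's ray), 0 where there is no reading.
- bot.camera_params(name): a dict with "fov_y" (degrees; the focal length in pixels is half the picture's height over the tangent of half this angle, whatever the lens; pixels are square), "cx", "cy" (the principal point, pixels), "rvec" (rotation vector, rad) and "tvec" (3), from world to camera coordinates, as OpenCV has them. Camera axes: x right, y down, z forward; pixel columns grow to the right and rows downward; lengths in mm; the calibration is good to about 2 mm. A picture is of the moment at which its call begins: read the wrist's pose just before it. camera_params takes no time and is no camera call; for the wrist camera it gives the pose at the moment of the call.
- bot.close_job(): hands the job in; it is judged then, once.
The state is a dict: "time": time; "joint_positions": joint angles; "dq": joint speeds; "tau": joint torques, N m; "tool_pos": TCP position; "tcp_rot": TCP orientation; "contact_force": force on the tool from outside, world axes, zero at the start; "moment": the same for the moment, N m; "grip_width": finger opening in mm; "finger_force": force on a finger pad.
Only numpy, scipy, OpenCV 4.12 (cv2) and the standard library are available. Lean on these libraries where they do the work, as an engineer would, in place of code of your own. Each camera call takes 0.05 s, during which the arm holds its last target. There are 200 camera calls.

## Working session

There is one attempt and no reset: what is moved stays moved. The work goes in short steps, Python scripts to look and compute and a tool call to move; the robot and the scene stay as the last step left them, time stands still between calls to the robot, and variables do not carry over. Pictures are saved under pics/ and viewed, at most 10 in all, crops included, and the job is handed in when it is done.

Besides the shell and the picture viewer there is one more tool, called after "Call:" as name(argument=value, ...), one argument or row to a line, values as JSON. step_arm: Moves the arm, as the interface text tells. Shift numbers are shares of 0.5 m and turn numbers shares of pi/2 rad, none past 1 either way. Its arguments: {"type":"object","properties":{"deltas":{"type":"array","items":{"type":"array","items":{"type":"number","minimum":-1,"maximum":1}}}},"required":["deltas"]}

```bash
mkdir -p pics; cat > h.py <<'E'
import numpy as np, cv2
from plant import bot
def cam(n):
    p=bot.camera_params(n); R=cv2.Rodrigues(np.array(p["rvec"],float))[0]; t=np.array(p["tvec"],float).ravel()
    f=192/np.tan(np.radians(p["fov_y"])/2); return R,t,f,p["cx"],p["cy"]
def plane(c,u,v,z):
    R,t,f,cx,cy=c; d=R.T@np.array([(u-cx)/f,(v-cy)/f,1]); o=-R.T@t
    return o+d*(z-o[2])/d[2]
def cloud(c,D):
    R,t,f,cx,cy=c; v,u=np.mgrid[:384,:512]
    return (np.stack([(u-cx)/f*D,(v-cy)/f*D,D],-1)-t)@R
def shot(n,name):
    c=cam(n); I,D=bot.capture(n); cv2.imwrite(f"pics/{name}.png",I[...,::-1]); np.savez(f"{name}.npz",I=I,D=D); return c,I,D
E
python3 - <<'E'
from h import *
o=bot.get_obs(); print(o)
for n in("scene","side"):
    c,I,D=shot(n,n); print(n,bot.camera_params(n),-c[0].T@c[1])
a=cv2.imread("pics/scene.png");b=cv2.imread("pics/side.png")
cv2.imwrite("pics/both.png",cv2.resize(np.vstack([a,b]),(400,600))) 
E
```

```text
{'time': 0.0, 'joint_positions': array([-1.32101456e+00,  3.42712652e-01,  1.52502831e+00, -1.12392218e-05,
        1.27536155e+00, -1.45975699e-01]), 'dq': array([ 0.00033624,  0.00038657,  0.00116989, -0.00097149,  0.00027997,
        0.00019134]), 'tau': array([-1.48338622e-03, -4.31247175e+01, -2.44224304e+01,  7.15863495e-02,
        5.58611273e-02, -1.08374181e-04]), 'tool_pos': array([ 202.32426269, -484.0304953 ,  237.04622183]), 'tcp_rot': array([-3.14009729e+00, -2.08987666e-04,  3.95760593e-01]), 'contact_force': array([ 0.50235165,  0.7407061 , -0.75896012]), 'moment': array([-0.00166438, -0.03630038, -0.0243028 ]), 'finger_force': 0.0, 'grip_width': 91.69532626069979}
scene {'fov_y': 57.37246228717633, 'cx': 258.01471551453795, 'cy': 194.53125337739908, 'rvec': array([ 2.05328359,  0.68310338, -0.37878668]), 'tvec': array([-466.15464753,  -69.48164026, 1098.53419178])} [ 952.58756425 -488.68782243  531.66377429]
side {'fov_y': 57.93986344018437, 'cx': 255.56630892282925, 'cy': 192.89550153440769, 'rvec': array([ 0.85202615, -2.41761116,  1.20067689]), 'tvec': array([449.25200453, 221.79801189, 704.82317938])} [ 70.90762057 612.61848578 606.19150116]
```

View pics/scene.png

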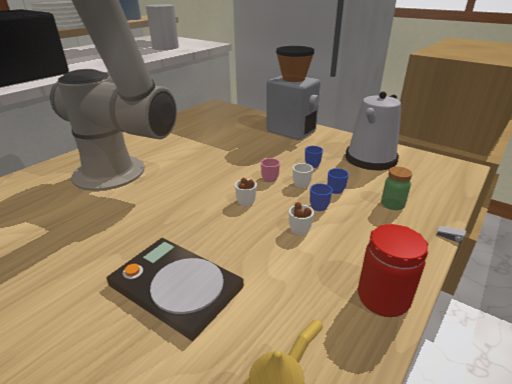

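View pics/side.png

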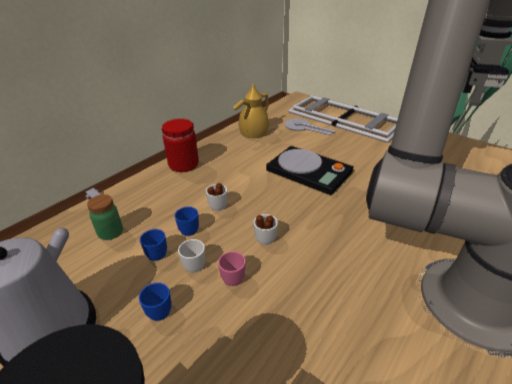

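The scene view shows the empty white cup at (303,176), date cups at (245,192) and (300,220), blue and pink look-alikes around it, the platter at (187,285) and the key at (133,271). In the side view these are the cup at (192,255), platter (300,161) and key (338,167).

```bash
cat > m.py <<'E'
from h import *
def circ(P):
    A=np.c_[2*P[:,:2],np.ones(len(P))]; s=np.linalg.lstsq(A,(P[:,:2]**2).sum(1),rcond=None)[0]
    return s[:2],np.sqrt(s[2]+s[:2]@s[:2])
seeds={"scene":dict(cup=(303,176),dA=(245,196),dB=(300,222),b1=(314,156),b2=(337,180),b3=(320,197),pk=(270,170)),
"side":dict(cup=(192,257),dA=(265,230),dB=(217,198),b1=(156,300),b2=(154,244),b3=(187,220),pk=(232,268))}
for n in seeds:
    z=np.load(n+".npz"); I,D=z["I"],z["D"]; c=cam(n); P=cloud(c,D)
    for k,(u,v) in seeds[n].items():
        W=np.zeros((384,512),bool); W[v-22:v+22,u-20:u+20]=1
        m=W&(D>0)&(P[...,2]>6)&(P[...,2]<75)
        l,lab=cv2.connectedComponents(m.astype(np.uint8)); 
        ll=lab[v-3:v+4,u-3:u+4].ravel(); ll=ll[ll>0]
        if not len(ll): print(n,k,"none");continue
        m=lab==np.bincount(ll).argmax()
        Q=P[m]; q=Q[(Q[:,2]>48)&(Q[:,2]<58)]
        ctr,r=circ(q) if len(q)>5 else (0,0)
        print(n,k,m.sum(),"rim",np.round(ctr,1),np.round(r,1),"bbox mid",np.round((Q.min(0)+Q.max(0))/2),"ext",np.round(np.ptp(Q,axis=0)))
    H=cv2.cvtColor(I,cv2.COLOR_RGB2HSV)
    us,vs=dict(scene=(187,285),side=(300,161))[n]; ku,kv=dict(scene=(133,271),side=(338,167))[n]
    W=np.zeros((384,512),bool); W[vs-45:vs+45,us-60:us+60]=1
    m=W&(I.min(-1)>95)&(H[...,1]<60)
    l,lab=cv2.connectedComponents(m.astype(np.uint8)); m=(lab==lab[vs,us]).astype(np.uint8)
    h=cv2.convexHull(np.argwhere(m)[:,::-1].astype(np.int32))[:,0]
    e=np.array([plane(c,a,b,32) for a,b in h]); print(n,"platter",circ(e),"depth z",np.median(P[m>0][:,2]))
    W[:]=0; W[kv-15:kv+15,ku-15:ku+15]=1
    m=W&(H[...,0]<22)&(H[...,1]>180)&(H[...,2]>150); y,x=np.nonzero(m); print(n,"tare",m.sum(),plane(c,x.mean(),y.mean(),34),np.median(P[m],axis=0))
E
python3 m.py
```

```text
scene cup 604 rim [525.4 336.7] 53.7 bbox mid [508. 346.  32.] ext [ 84. 162.  52.]
scene dA 488 rim [449.1 122.7] 23.6 bbox mid [449. 124.  40.] ext [56. 56. 66.]
scene dB 629 rim [629.3 105.9] 25.0 bbox mid [630. 106.  39.] ext [58. 58. 66.]
scene b1 592 rim [509.1 357.8] 70.6 bbox mid [505. 358.  33.] ext [ 91. 187.  53.]
scene b2 685 rim [627.  277.3] 57.0 bbox mid [618. 275.  33.] ext [ 59. 161.  52.]
scene b3 693 rim [623.6 248.2] 41.4 bbox mid [619. 273.  32.] ext [ 57. 157.  52.]
scene pk 385 rim [428.2 266.6] 27.1 bbox mid [429. 266.  32.] ext [56. 62. 52.]
scene platter (array([ 559.92898978, -194.18024146]), np.float64(69.10525386913658)) depth z 32.39332004904826
scene tare 105 [ 445.65454263 -234.46121219   34.        ] [ 446.64040321 -235.27032029   35.06186737]
side cup 715 rim [521.3 293.4] 27.1 bbox mid [522. 293.  33.] ext [57. 58. 54.]
side dA 597 rim [446.5 124.6] 24.4 bbox mid [447. 125.  40.] ext [55. 57. 69.]
side dB 470 rim [627.8 105.2] 24.6 bbox mid [629. 105.  41.] ext [57. 59. 68.]
side b1 958 rim [486.6 419.7] 27.1 bbox mid [487. 419.  33.] ext [58. 58. 55.]
side b2 675 rim [616.1 324.8] 27.0 bbox mid [616. 325.  33.] ext [58. 57. 53.]
side b3 571 rim [618.4 221.6] 27.1 bbox mid [619. 222.  34.] ext [58. 58. 54.]
side pk 754 rim [427.4 266. ] 27.0 bbox mid [428. 266.  33.] ext [58. 56. 54.]
side platter (array([ 560.06266843, -195.1669489 ]), np.float64(68.79635424295692)) depth z 34.35394731231733
side tare 37 [ 447.03094646 -236.28297189   34.        ] [ 445.32539799 -232.37757711   36.74481471]
```

Call:
step_arm(
  deltas=[
    [1, 0.09, 0, 0, 0],
    [1, 0.09, 0, 0, 0],
    [1, 0.09, 0, 0, 0],
    [1, 0.09, 0, 0, 0],
    [1, 0.055, -0.08, 0, 0],
    [1, 0.055, -0.08, 0, 0],
    [1, 0.055, -0.08, 0, 0],
    [1, 0.055, -0.08, 0, 0],
  ],
)

```text
time: 0.9
tool_pos: [408.2, -223.0, 237.3]
tcp_rot: [-3.141, 0.0, 0.396]
contact_force: [-0.0, -0.0, 0.4]
grip_width: 92.0
finger_force: 0.0
```

Call:
step_arm(
  deltas=[
    [1, 0.055, -0.08, 0, 0],
    [1, 0.055, -0.08, 0, 0],
    [1, 0.055, -0.08, 0, 0],
    [1, 0.055, -0.08, 0, 0],
    [1, 0.055, -0.08, 0, 0],
    [1, 0.055, -0.08, 0, 0],
    [1, 0, 0, 0, 0],
    [1, 0, 0, 0, 0],
  ],
)

```text
time: 1.7
tool_pos: [467.7, 61.1, 237.3]
tcp_rot: [-3.142, 0.001, 0.399]
contact_force: [-0.4, 0.8, 0.1]
grip_width: 91.6
finger_force: 0.0
```

```bash
cat > go.py <<'E'
import sys
from h import *
o=bot.get_obs(); p=o["tool_pos"]; y=o["tcp_rot"][2]
t=np.array([float(a) for a in sys.argv[1:4]]); d=t-p
s=np.array([np.cos(y)*d[0]+np.sin(y)*d[1],np.sin(y)*d[0]-np.cos(y)*d[1],-d[2]])/500
print(o["time"],p.round(1),o["tcp_rot"].round(3),o["contact_force"].round(1),o["grip_width"],o["finger_force"],"shares",s.round(4))
E
python3 go.py 521.5 293.5 120; python3 -c "
from h import *
shot('wrist','w1')"
```

```text
1.7 [467.7  61.1 237.3] [-3.142e+00  1.000e-03  3.990e-01] [-0.4  0.8  0.1] 91.60965699463063 0.0 shares [ 0.2797 -0.3865  0.2345]
```

View pics/w1.png

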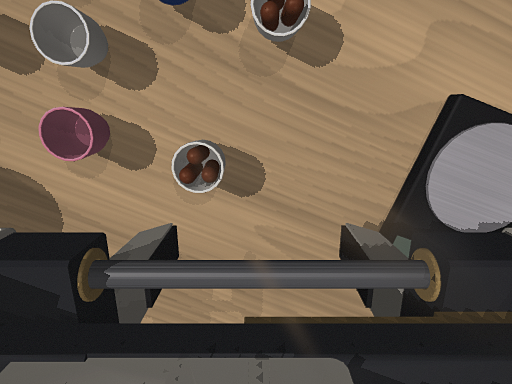

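The wrist view shows the empty cup at (62,33), the pink one at (68,134), a date cup at (197,167) and the platter at the right edge, all as measured.

Call:
step_arm(
  deltas=[
    [1, 0.0466, -0.0644, 0, 0],
    [1, 0.0466, -0.0644, 0, 0],
    [1, 0.0466, -0.0644, 0, 0],
    [1, 0.0466, -0.0644, 0.03, 0],
    [1, 0.0466, -0.0644, 0.05, 0],
    [1, 0.0466, -0.0644, 0.05, 0],
    [1, 0, 0, 0.05, 0],
    [1, 0, 0, 0, 0],
  ],
)

```text
time: 2.55
tool_pos: [521.0, 290.3, 143.6]
tcp_rot: [3.141, 0.008, 0.395]
contact_force: [-0.4, -0.5, -0.4]
grip_width: 92.0
finger_force: 0.0
```

```bash
cat > wcup.py <<'E'
# rim of the cup in the wrist picture, by depth
import sys
from h import *; from m2 import circ
x,y,zb=[float(a) for a in sys.argv[1:4]]
c,I,D=shot("wrist",sys.argv[4]); P=cloud(c,D)
m=(D>0)&(np.hypot(P[...,0]-x,P[...,1]-y)<36)&(np.abs(P[...,2]-zb-52)<7)
Q=P[m]; print(len(Q),circ(Q),Q.max(0)[2])
E
sed -n '/^def circ/,/return/p' m.py | sed '1i import numpy as np' > m2.py
python3 go.py 521.5 293.5 30; python3 wcup.py 521.5 293.5 0 w2
```

```text
2.55 [521.  290.3 143.6] [3.141 0.008 0.395] [-0.4 -0.5 -0.4] 92.01557659366512 0.0 shares [ 0.0033 -0.0056  0.2272]
1223 (array([521.40339485, 294.58897828]), np.float64(26.82211272615369)) 57.833660129982356
```

View pics/w2.png

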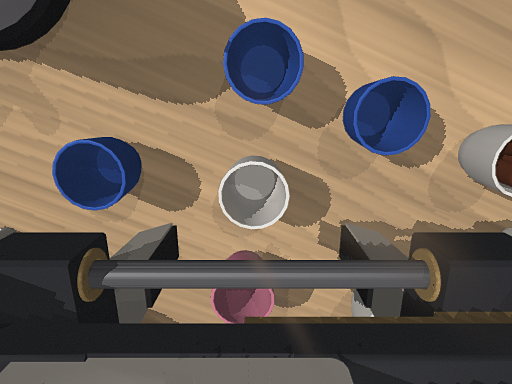

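The empty cup is at (254,194), centred between the fingers, with blue and pink neighbours clear of the finger paths.

Call:
step_arm(
  deltas=[
    [1, 0.0035, -0.006, 0.03, 0],
    [1, 0, 0, 0.05, 0],
    [1, 0, 0, 0.05, 0],
    [1, 0, 0, 0.05, 0],
    [1, 0, 0, 0.035, 0],
    [1, 0, 0, 0.01, 0],
    [1, 0, 0, 0, 0],
  ],
)

```text
time: 3.3
tool_pos: [524.0, 294.6, 36.2]
tcp_rot: [3.141, -0.001, 0.394]
contact_force: [0.9, 0.4, 0.3]
grip_width: 91.9
finger_force: 0.0
```

```bash
python3 go.py 521.5 294 30
```

```text
3.3 [524.  294.6  36.2] [ 3.141e+00 -1.000e-03  3.940e-01] [0.9 0.4 0.3] 91.87210837104091 0.0 shares [-0.005  -0.0008  0.0124]
```

Call:
step_arm(
  deltas=[
    [1, -0.005, -0.0008, 0.012, 0],
    [1, 0, 0, 0, 0],
    [0.5, 0, 0, 0, 0],
    [0.5, 0, 0, 0, 0],
    [0.4, 0, 0, 0, 0],
    [0.4, 0, 0, 0, 0],
    [0.4, 0, 0, 0, 0],
    [0.4, 0, 0, 0, 0],
  ],
)

```text
time: 4.1
tool_pos: [520.6, 295.1, 29.3]
tcp_rot: [3.141, -0.0, 0.396]
contact_force: [-0.0, -0.6, 1.2]
grip_width: 55.8
finger_force: 29.9
```

Gripped at the expected width (55.8 mm). Lifting.

Call:
step_arm(
  deltas=[
    [0.4, 0, 0, -0.02, 0],
    [0.4, 0, 0, -0.05, 0],
    [0.4, 0, 0, -0.07, 0],
    [0.4, 0, 0, -0.07, 0],
    [0.4, 0, 0, -0.07, 0],
    [0.4, 0, 0, -0.04, 0],
    [0.4, 0, 0, 0, 0],
  ],
)

```text
time: 4.8
tool_pos: [522.0, 295.8, 193.2]
tcp_rot: [3.142, -0.007, 0.396]
contact_force: [1.3, -0.1, -1.5]
grip_width: 55.7
finger_force: 29.9
```

```bash
python3 go.py 560 -194.5 140
```

```text
4.8 [522.  295.8 193.2] [ 3.142 -0.007  0.396] [ 1.3 -0.1 -1.5] 55.69375782979772 29.874487496582102 shares [-0.308   0.934   0.1064]
```

Call:
step_arm(
  deltas=[
    [0.4, -0.013, 0.039, 0, 0],
    [0.4, -0.026, 0.078, 0, 0],
    [0.4, -0.026, 0.078, 0, 0],
    [0.4, -0.026, 0.078, 0, 0],
    [0.4, -0.026, 0.078, 0, 0],
    [0.4, -0.026, 0.078, 0, 0],
    [0.4, -0.026, 0.078, 0, 0],
    [0.4, -0.026, 0.078, 0, 0],
  ],
)

```text
time: 5.6
tool_pos: [542.4, -13.9, 187.8]
tcp_rot: [-3.14, 0.002, 0.396]
contact_force: [0.4, 0.3, 0.3]
grip_width: 55.9
finger_force: 29.9
```

Call:
step_arm(
  deltas=[
    [0.4, -0.026, 0.078, 0, 0],
    [0.4, -0.026, 0.078, 0, 0],
    [0.4, -0.026, 0.078, 0, 0],
    [0.4, -0.026, 0.078, 0, 0],
    [0.4, -0.012, 0.039, 0, 0],
    [0.4, 0, 0, 0, 0],
    [0.4, 0, 0, 0, 0],
  ],
)

```text
time: 6.3
tool_pos: [557.0, -195.9, 188.2]
tcp_rot: [-3.139, 0.001, 0.395]
contact_force: [0.4, 0.8, -0.9]
grip_width: 55.8
finger_force: 29.9
```

```bash
python3 go.py 560 -194.5 80; python3 -c "
from h import *
shot('side','s2');shot('scene','c2')
a=cv2.imread('pics/side.png')
A=cv2.imread('pics/c2.png')[130:384,60:360];B=cv2.imread('pics/s2.png')[60:314,200:500];cv2.imwrite('pics/c2s2.png',np.hstack([A,B]))"; python3 wcup.py 560 -194.5 110 w3
```

```text
6.3 [ 557.  -195.9  188.2] [-3.139e+00  1.000e-03  3.950e-01] [ 0.4  0.8 -0.9] 55.845933426379155 29.879453753522654 shares [ 6.700e-03 -2.000e-04  2.163e-01]
2233 (array([ 551.55291755, -197.8920998 ]), np.float64(12.704755940059062)) 168.96115307275835
```

View pics/c2s2.png

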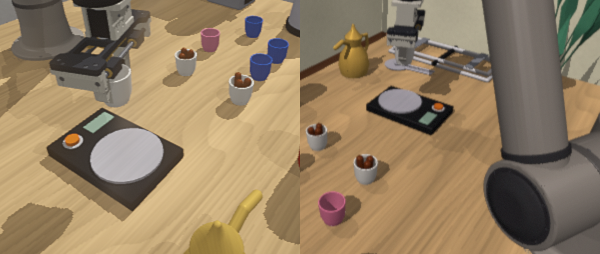

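The cup hangs upright in the gripper above the scale at about (120,85) of the left crop, with the dates cups untouched. Descending.

Call:
step_arm(
  deltas=[
    [0.4, 0.0065, 0, 0.02, 0],
    [0.4, 0, 0, 0.05, 0],
    [0.4, 0, 0, 0.05, 0],
    [0.4, 0, 0, 0.05, 0],
    [0.4, 0, 0, 0.04, 0],
    [0.4, 0, 0, 0.02, 0],
    [0.4, 0, 0, 0, 0],
    [0.4, 0, 0, 0, 0],
  ],
)

```text
time: 7.25
tool_pos: [561.0, -195.3, 74.8]
tcp_rot: [3.141, -0.001, 0.396]
contact_force: [-0.6, -0.1, -1.4]
grip_width: 55.8
finger_force: 29.9
```

```bash
python3 go.py 560 -194.5 61.5
```

```text
7.25 [ 561.  -195.3   74.8] [ 3.141e+00 -1.000e-03  3.960e-01] [-0.6 -0.1 -1.4] 55.768317688740424 29.87902866066145 shares [-0.0013 -0.0023  0.0266]
```

Call:
step_arm(
  deltas=[
    [0.4, -0.001, -0.001, 0.01, 0],
    [0.4, 0, 0, 0.008, 0],
    [0.4, 0, 0, 0.004, 0],
    [0.4, 0, 0, 0, 0],
    [0.4, 0, 0, 0, 0],
  ],
)

```text
time: 7.75
tool_pos: [559.9, -195.2, 63.3]
tcp_rot: [3.141, -0.0, 0.396]
contact_force: [0.4, 0.4, -1.0]
grip_width: 55.5
finger_force: 29.9
```

Call:
step_arm(
  deltas=[
    [0.4, 0, 0, 0.002, 0],
    [0.4, 0, 0, 0, 0],
  ],
)

```text
time: 7.95
tool_pos: [559.9, -195.2, 62.2]
tcp_rot: [3.141, 0.0, 0.396]
contact_force: [0.3, 0.9, -1.8]
grip_width: 55.7
finger_force: 29.9
```

Call:
step_arm(
  deltas=[
    [0.4, 0, 0, 0.002, 0],
    [0.4, 0, 0, 0, 0],
  ],
)

```text
time: 8.15
tool_pos: [559.9, -195.2, 61.3]
tcp_rot: [3.141, -0.0, 0.396]
contact_force: [0.8, -0.6, -0.9]
grip_width: 55.4
finger_force: 29.9
```

Call:
step_arm(
  deltas=[
    [0.4, 0, 0, 0.002, 0],
    [0.4, 0, 0, 0, 0],
  ],
)

```text
time: 8.35
tool_pos: [560.1, -195.2, 61.2]
tcp_rot: [3.141, -0.001, 0.396]
contact_force: [-2.0, 1.0, 5.7]
grip_width: 55.5
finger_force: 29.8
```

Contact (+6.5 N). Release, opening slowly, then rise.

Call:
step_arm(
  deltas=[
    [0.65, 0, 0, 0, 0],
    [0.75, 0, 0, 0, 0],
    [0.9, 0, 0, 0, 0],
    [1, 0, 0, 0, 0],
    [1, 0, 0, 0, 0],
    [1, 0, 0, 0, 0],
    [1, 0, 0, 0, 0],
  ],
)

```text
time: 9.05
tool_pos: [559.8, -195.2, 60.2]
tcp_rot: [3.142, 0.0, 0.396]
contact_force: [-0.1, -0.5, -0.3]
grip_width: 91.7
finger_force: 0.0
```

Call:
step_arm(
  deltas=[
    [1, 0, 0, -0.02, 0],
    [1, 0, 0, -0.05, 0],
    [1, 0, 0, -0.07, 0],
    [1, 0, 0, -0.07, 0],
    [1, 0, 0, -0.03, 0],
    [1, 0, 0, 0, 0],
    [1, 0, 0, 0, 0],
  ],
)

```text
time: 9.75
tool_pos: [559.6, -195.1, 180.1]
tcp_rot: [3.142, 0.0, 0.396]
contact_force: [0.3, -0.6, -0.1]
grip_width: 92.0
finger_force: 0.0
```

```bash
python3 go.py 446 -235 120; python3 wcup.py 560 -194.5 32 w4; python3 - <<'E'
from h import *
from m2 import circ
c,I,D=shot("wrist","w5");P=cloud(c,D)
H=cv2.cvtColor(I,cv2.COLOR_RGB2HSV);m=(H[...,0]<18)&(H[...,1]>200)&(H[...,2]>150)&(np.hypot(P[...,0]-446,P[...,1]+235)<25)
print("tare",m.sum(),np.median(P[m],axis=0) if m.any() else 0)
E
```

```text
9.75 [ 559.6 -195.1  180.1] [3.142 0.    0.396] [ 0.3 -0.6 -0.1] 92.03764248196428 0.0 shares [-0.2404 -0.0139  0.1202]
1160 (array([ 560.72908798, -195.53707139]), np.float64(26.83293475055434)) 89.4429438468732
tare 0 0
```

View pics/w4.png

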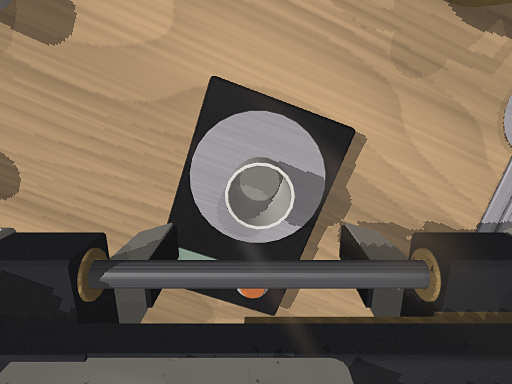

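The cup (260,196) stands upright, measured 1 mm off the platter centre. Its apparent offset is perspective. Next, shut the fingers and go over the key at (252,292).

Call:
step_arm(
  deltas=[
    [0, -0.03, -0.002, 0, 0],
    [0, -0.07, -0.004, 0, 0],
    [0, -0.07, -0.004, 0, 0],
    [0, -0.06, -0.004, 0.03, 0],
    [0, -0.01, 0, 0.06, 0],
    [0, 0, 0, 0.05, 0],
    [0, 0, 0, 0, 0],
    [0, 0, 0, 0, 0],
  ],
)

```text
time: 10.65
tool_pos: [446.2, -234.8, 109.8]
tcp_rot: [-3.14, 0.001, 0.396]
contact_force: [-0.1, -0.7, 1.3]
grip_width: 32.5
finger_force: 0.0
```

```bash
python3 go.py 446 -235 48
```

```text
10.65 [ 446.2 -234.8  109.8] [-3.14e+00  1.00e-03  3.96e-01] [-0.1 -0.7  1.3] 32.495858654496026 0.0 shares [-0.0006  0.0002  0.1236]
```

Wait for the fingers to shut while descending to just above the key.

Call:
step_arm(
  deltas=[
    [0, 0, 0, 0, 0],
    [0, 0, 0, 0, 0],
    [0, 0, 0, 0.03, 0],
    [0, 0, 0, 0.04, 0],
    [0, 0, 0, 0.03, 0],
    [0, 0, 0, 0.016, 0],
    [0, 0, 0, 0, 0],
    [0, 0, 0, 0, 0],
  ],
)

```text
time: 11.45
tool_pos: [446.9, -235.3, 52.9]
tcp_rot: [3.14, -0.001, 0.396]
contact_force: [-0.4, 0.3, 0.4]
grip_width: 0.7
finger_force: 0.0
```

Call:
step_arm(
  deltas=[
    [0, 0, 0, 0.008, 0],
    [0, 0, 0, 0.006, 0],
    [0, 0, 0, 0, 0],
    [0, 0, 0, 0, 0],
  ],
)

```text
time: 11.85
tool_pos: [446.8, -235.2, 45.6]
tcp_rot: [3.141, -0.001, 0.396]
contact_force: [0.7, -0.7, 2.0]
grip_width: 0.3
finger_force: 1.1
```

Call:
step_arm(
  deltas=[
    [0, 0, 0, 0.005, 0],
    [0, 0, 0, 0.004, 0],
    [0, 0, 0, 0, 0],
    [0, 0, 0, 0, 0],
  ],
)

```text
time: 12.25
tool_pos: [446.8, -235.2, 41.2]
tcp_rot: [3.14, -0.001, 0.396]
contact_force: [0.2, 0.2, 7.5]
grip_width: 0.5
finger_force: 3.7
```

Call:
step_arm(
  deltas=[
    [0, 0, 0, 0.0015, 0],
    [0, 0, 0, 0, 0],
    [0, 0, 0, 0, 0],
  ],
)

```text
time: 12.55
tool_pos: [446.8, -235.3, 41.1]
tcp_rot: [3.14, -0.001, 0.396]
contact_force: [-1.2, 1.0, 12.8]
grip_width: 0.6
finger_force: 6.9
```

The key is on its stop: force rose from 7.5 to 12.8 N with no travel. Retreat.

Call:
step_arm(
  deltas=[
    [0, 0, 0, -0.015, 0],
    [0, 0, 0, -0.03, 0],
    [0, 0, 0, -0.06, 0],
    [0, 0, 0, -0.08, 0],
    [0, 0, 0, -0.08, 0],
    [0, -0.02, 0, -0.04, 0],
    [0, 0, 0, 0, 0],
    [0, 0, 0, 0, 0],
  ],
)

```text
time: 13.35
tool_pos: [436.8, -238.5, 191.9]
tcp_rot: [-3.141, 0.0, 0.395]
contact_force: [0.2, 0.5, 0.0]
grip_width: 0.5
finger_force: 0.0
```

```bash
python3 go.py 446 -235 180; python3 wcup.py 560 -194.5 32 w6; python3 - <<'E'
from h import *
c,I,D=shot("side","s6");P=cloud(c,D);H=cv2.cvtColor(I,cv2.COLOR_RGB2HSV)
m=(H[...,0]<22)&(H[...,1]>180)&(H[...,2]>150)&(np.hypot(P[...,0]-446,P[...,1]+235)<25)
print("tare",m.sum(),np.median(P[m],axis=0) if m.any() else 0)
cv2.imwrite("pics/fin.png",np.hstack([cv2.imread("pics/s6.png")[80:260,200:450],cv2.imread("pics/w6.png")[:240,:500][:180,:]]))
E
```

```text
13.35 [ 436.8 -238.5  191.9] [-3.141  0.     0.395] [0.2 0.5 0. ] 0.49631385314319604 0.0 shares [0.0198 0.0006 0.0239]
942 (array([ 559.10651344, -196.11986891]), np.float64(26.63752018924206)) 90.02570234431522
tare 39 [ 446.48406955 -230.82219653   36.74391466]
```

View pics/fin.png

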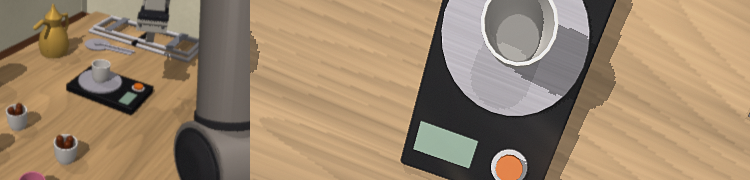

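The cup stands upright on the platter at (101,70) of the left crop. The key is back up, with the same depth as at the start (36.7), and the robot is clear of everything.

```bash
python3 -c "
from plant import bot
print(bot.close_job())"
```

```text
the job is handed in; nothing more can be done
None
```

The job is handed in: the empty finjan stands upright within about 2 mm of the platter's centre, the tare key was pressed to its stop and is back up, and the date finjans were not touched; the judge's result was not shown.

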